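# Re-set the stay of an extraction flap to the called hole

### The arm

A 7-joint arm with a two-finger parallel gripper is mounted at the origin on the work surface. World frame = base frame: x ahead of the robot, y to its left, z up, the work surface at z = 0. Lengths are in m, angles in rad, forces in N, time in s.
With the tool pointing down it reaches from about 0.4 to 0.875 m from the base axis. Payload 6.5 kg.
Tool frame: the origin (TCP) lies at the centre of the arm's flange, where the gripper is bolted on; the fingertips stand 173 mm ahead of it and the grasp point (between the pads) lies 155 mm ahead of it (ctrl.tip_extent is the distance from the TCP to the fingertips, in m); z points along the fingers, y is the line along which they close (so a half turn about z gives the same grasp; the last joint's range is limited). The gripper opens to 85 mm and grips with 20 to 120 N. Pads are 22 mm wide; open, the fingers measure 114 mm over their backs; the gripper's body (76 mm by 85 mm) begins 54 mm behind the grasp point. The pads swing forward as they close: fully open they stand 13 mm farther back than shut.
Start: joints at [-1.172, 0.536, -0.004, 1.538, 0.003, 1.067, -0.071], TCP at [0.291, 0.581, 0.405] pointing down, gripper open.
Joint ranges: [-2.7, 2.7], [-0.37, 2.16], [-1.27, 1.26], [0.24, 2.4], [-1.31, 4.45], [0.19, 1.91], [-2.76, 2.76]. Speed limits (rad/s): [2.39, 2.39, 3.14, 3.14, 3.14, 3.14, 3.14].

### API

Orientations are given as a rotation vector (axis times angle).
In Python, from bench import ctrl gives the robot as it stands. The module is installed in compiled form; this text tells all that it offers.
- The arm moves only by the tool move_arm, never from a script. Its arguments are lists of equal length, an entry for each row: "travel": the shift along the tool's x, y, z in m, a list of three; "turn": the turn about the tool's z in degrees. A call has 1 to 8 rows; each row shifts and turns the commanded pose from where the row before left it, along the tool's axes as they then stand; what a row does not reach is not made up. A row lasts 1/12 s, in which the tool goes at most 41.7 mm and 7.16 degrees, less where a joint would pass 70% of its speed; a pose out of reach is approached as far as the arm can. A call with a gripper value outside its range is refused whole. "gripper" is the closure, from -1 (fully open) to 1 (shut), set as the call begins (left out, the last holds). The fingers move at their own pace and stop on an object; "squeeze" is the grip in N (left out, the last holds). Time passes only in rows, so rows that do not move let the fingers close. It gives the time, the measured TCP pose, the force, the opening and the grip force at its end, in the units of the state.
- ctrl.observe(): the state, without advancing time (a new reading comes with each control period).
- ctrl.get_image(name): name is "side" or "top" or "wrist"; returns the picture (384x512x3 uint8, blue, green, red); there is no depth.
- ctrl.get_calibration(name): a dict with "fx", "fy", "cx", "cy" (pixels), "k1" (the pictures are not rectified: a ray, as slopes to the right and down, at radius r is drawn at 1 + k1 r^2 times it, then the intrinsics apply), "eye" and "attitude" of the camera in the world; the wrist camera has in their place "hand_eye" (4x4, takes a point from camera to tool coordinates, whose origin is the TCP and whose axes are the flange's). Camera axes: x right, y up, looking along -z (the intrinsics and any distortion apply to the point x, -y, -z); pixel columns grow to the right and rows downward; lengths in m; the calibration is good to about 2 mm. A picture is of the moment at which its call begins: read the wrist's pose just before it. get_calibration takes no time and is no camera call.
- ctrl.hand_in(): hands the job in; it is judged then, once.
The state is a dict: "clock": time; "joint_positions": joint angles; "joint_velocities": joint speeds; "joint_efforts": joint torques, N m; "tool_pos": TCP position; "orientation": TCP orientation; "ft_force": force on the tool from outside, world axes, zero at the start; "moment": the same for the moment, N m; "gripper_width": finger opening in m; "grasp_force": force on a finger pad.
Only numpy, scipy, OpenCV 4.12 (cv2) and the standard library are available. Lean on these libraries where they do the work, as an engineer would, in place of code of your own. Each camera call takes 0.05 s, during which the arm holds its last target. There are 200 camera calls.

### The job

The green flap of the bench extraction box rattles because its stay is hooked over the orange pin by its long slot. Lift the stay off the pin by its black ball knob and drop it over the pin again with the round hole whose paint marks have the colour of the disc in the yellow frame, lying fully down and let go. The pin is adjustable and may sit a little off the middle of its brass plate, so feel for it gently and never force the stay against it; leave everything else on the bench where it is.

Things in the scene. Friction and masses are not known exactly. Their poses are not given: they have to be found in the camera images.
- hood: grey sheet-metal fume extraction box on the bench, 280 x 300 x 110 mm (x, y, z), fixed; origin: centre of its underside, z up. Its intake side (-x face) carries the green flap. Its top is at z = 110 mm. A round duct stub sticks out of its +x face
- set_place (a point): centre of the yellow-framed place on the black setting board on the box's top; the coloured disc that lies here names the wanted hole
- disc_blue: blue disc, 34 mm across, 4 mm thick, fixed on the setting board; origin: centre of its underside. Discs are only read, not handled
- disc_white: white disc, 34 mm across, 4 mm thick, fixed on the setting board; origin: centre of its underside. Discs are only read, not handled
- disc_red: red disc, 34 mm across, 4 mm thick, fixed on the setting board; origin: centre of its underside. Discs are only read, not handled
- flap_hinge (a point): point on the flap's upright hinge axis, at the height of the stay's underside when it lies flat. The flap turns about this vertical axis; the stay's pivot on the flap is 170 mm from it horizontally
- flap (a joint): turn of the flap, rad: 0 as it stands at first (0.12 rad open), growing as it opens outward, stops at -0.10 and 0.95. Light rubbing hinge (0.12 N m, about 0.7 N at the stay's pivot), stays where left
- stay: flat dark metal bar, 30 mm wide, 6 mm thick, 293 mm long, about 0.3 kg; origin: its pivot on the flap's top edge, on the bar's underside; x along the bar to the knob, z up. On the pivot it swings freely sideways and tips up (to 0.5 rad). By its weight it lies level on a rubber strip, underside 115 mm above the bench. Along x: slot 120 mm, blue hole 160, white 190, red 220, knob 262 mm
- pivot (a point): the stay's pivot on the flap (= origin of the stay)
- ball (a point): centre of the black ball knob, 26 mm across, on a 10 mm stem, 26 mm above the bar's upper face (32 mm above its underside), 262 mm from the pivot: the handle of the stay, can be gripped from above at any yaw
- slot (a point): centre of the long slot (32 mm along the bar, 13 mm wide, through), on the bar's underside; the stay starts with this slot over the pin
- hole_blue (a point): centre of the blue-marked round hole (12 mm across, through), on the bar's underside
- hole_white (a point): centre of the white-marked round hole (12 mm across, through), on the bar's underside
- hole_red (a point): centre of the red-marked round hole (12 mm across, through), on the bar's underside
- pin_plate: brass plate, 66 x 36 x 5 mm, fixed on the box's top; origin: centre of its underside; its x is the box's x. On it the orange pin (10 mm across, 9 mm tall above the plate, tapered tip) stands at y = 0 but clamped at any x within 9 mm of the centre; this offset is NOT in the reading: feel or see it. With a hole over the pin the bar's underside lies level with the plate's top
- socket_box: chrome socket, 28 mm across, 45 mm tall, standing upright on the extraction box's top near a corner, away from the stay; a bystander, leave alone
- socket_a: dark impact socket, 32 mm across, 70 mm tall, standing on the bench; a bystander, leave alone
- socket_b: chrome socket, 26 mm across, 60 mm tall, standing on the bench; a bystander, leave alone
- pliers: yellow-handled pliers, about 170 mm long, lying on the bench; a bystander, leave alone
- screwdriver: red-handled screwdriver lying on the bench beside the box; a bystander, leave alone
- spanner: steel spanner lying on the bench beside the box; a bystander, leave alone
- solenoid: steel solenoid, 32 mm across, 45 mm tall, standing on the bench; a bystander, leave alone
- spray_can: blue spray can, 60 mm across, 170 mm tall, standing on the bench; a bystander, leave alone

How it is judged:
By the outcome, as a careful person would: the job done as asked, in the order asked, and still so for the second after the job is handed in, with the robot touching nothing.
It also fails if it takes over 51 s, if anything falls off the work surface, if the arm or the gripper's body presses on something with over 40 N, if the wrist force passes 120 N, or if a joint passes its speed limit or range.

## Working session

There is one attempt and no reset: what is moved stays moved. The work goes in short steps, Python scripts to look and compute and a tool call to move; the robot and the scene stay as the last step left them, time stands still between calls to the robot, and variables do not carry over. Pictures are saved under pics/ and viewed, at most 10 in all, crops included, and the job is handed in when it is done.

Besides the shell and the picture viewer there is one more tool, called after ">>>" in YAML: its name, and indented under it one key for each argument. move_arm: Moves the arm, as the interface text tells. Its arguments: {"type":"object","properties":{"travel":{"type":"array","items":{"type":"array","items":{"type":"number"}}},"turn":{"type":"array","items":{"type":"number"}},"gripper":{"type":"number"},"squeeze":{"type":"number"}},"required":["travel","turn"]}

```bash
mkdir -p pics; cat > h.py <<'E'
import numpy as np, cv2
from bench import ctrl
from scipy.spatial.transform import Rotation as R
def cam(n,obs=None):
    c=ctrl.get_calibration(n)
    if n=="wrist":
        o=obs; T=np.eye(4);T[:3,:3]=R.from_rotvec(o["orientation"]).as_matrix();T[:3,3]=o["tool_pos"]
        M=T@np.array(c["hand_eye"])
        return c,M[:3,3],M[:3,:3]
    a=np.array(c["attitude"],float)
    A=a if a.shape==(3,3) else R.from_rotvec(a).as_matrix()
    return c,np.array(c["eye"]),A
def ray(cm,u,v):
    c,e,A=cm
    x=(u-c["cx"])/c["fx"];y=(v-c["cy"])/c["fy"]
    K=np.array([[1,0,0],[0,1,0],[0,0,1.]])
    p=cv2.undistortPoints(np.array([[[x,y]]]),K,np.array([c["k1"],0,0,0,0]))[0,0]
    return e,A@np.array([p[0],-p[1],-1])
def onz(cm,u,v,z):
    e,d=ray(cm,u,v);return e+d*(z-e[2])/d[2]
def proj(cm,P):
    c,e,A=cm
    q=A.T@(np.array(P)-e);x,y=q[0]/-q[2],-q[1]/-q[2];s=1+c["k1"]*(x*x+y*y)
    return c["cx"]+c["fx"]*x*s,c["cy"]+c["fy"]*y*s
E
python3 - <<'E'
from h import *
o=ctrl.observe();print(o)
for n in("side","top","wrist"):
    print(n,ctrl.get_calibration(n))
    cv2.imwrite(f"pics/{n}0.png",cv2.resize(ctrl.get_image(n),(800,600)) if n!="wrist" else ctrl.get_image(n))
E
```

```text
{'clock': 0.0, 'joint_positions': array([-1.17221898,  0.53722314, -0.00442911,  1.53888393,  0.00262116,
        1.06728833, -0.0712275 ]), 'joint_velocities': array([-2.04479407e-05, -7.62522562e-04, -2.60485466e-03,  9.93497214e-04,
       -5.50138718e-04, -3.53597552e-04, -1.26456472e-03]), 'joint_efforts': array([ 6.90350298e-04, -5.83417940e+01,  1.04880754e+00, -2.59106380e+01,
        1.23054624e-02,  9.58953984e-03, -4.03905432e-06]), 'tool_pos': array([0.29120094, 0.58075101, 0.40377178]), 'orientation': array([-7.23385438e-01, -3.05690464e+00,  2.79273855e-03]), 'ft_force': array([-0.5221729 ,  0.42848762,  0.24475715]), 'moment': array([-0.01988498, -0.06927925,  0.01969581]), 'grasp_force': 0.0, 'gripper_width': 0.08518889340243825}
side {'fx': 451.3663865141375, 'fy': 451.3663865141375, 'cx': 266.91664326790413, 'cy': 190.12859172527467, 'k1': -0.17436082162517563, 'eye': array([0.44371335, 1.03578904, 0.88090604]), 'attitude': array([ 0.04307521, -1.39380751, -2.79235647])}
top {'fx': 450.58413379517856, 'fy': 450.58413379517856, 'cx': 253.86349872342305, 'cy': 186.02143133440057, 'k1': -0.06512847685945387, 'eye': array([0.31925073, 0.01566725, 1.47009072]), 'attitude': array([ 0.08974293, -0.09898073, -1.59709721])}
wrist {'fx': 274.6290614665274, 'fy': 274.6290614665274, 'cx': 255.91064881760755, 'cy': 189.30409242357482, 'k1': -0.024075909598990523, 'hand_eye': array([[ 5.47488553e-04,  9.52559177e-01,  3.04352943e-01,
         7.74023304e-02],
       [ 9.99998386e-01, -1.04224595e-03,  1.46314760e-03,
        -5.84486472e-04],
       [ 1.71094530e-03,  3.04351651e-01, -9.52558211e-01,
         3.07117784e-02],
       [ 0.00000000e+00,  0.00000000e+00,  0.00000000e+00,
         1.00000000e+00]])}
```

View pics/top0.png

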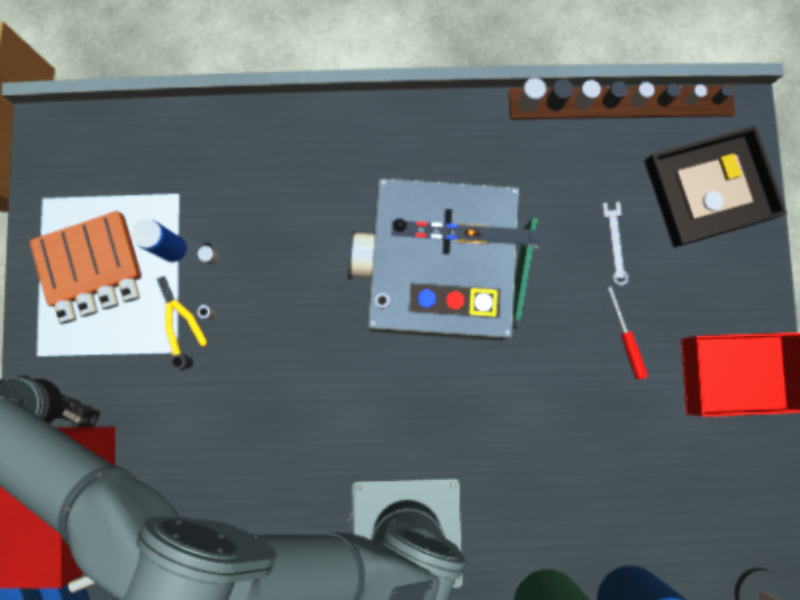

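View pics/side0.png

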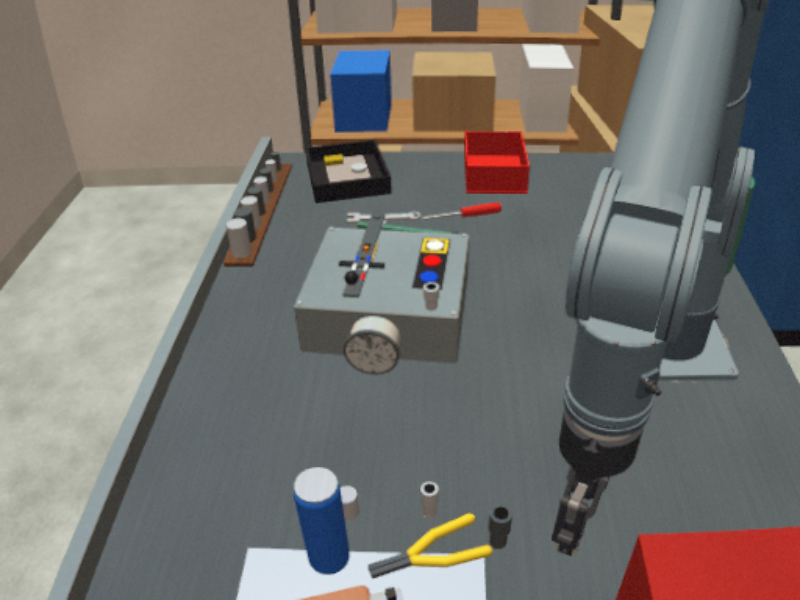

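The disc in the yellow frame (484,301 in the top view) is white, so I need the white hole. The ball is at about (400,226) and the pin at (471,232). The flap hinge is at about (518,322).

```bash
python3 - <<'E'
from h import *
t=cam("top");f=.64
for nm,u,v,z in[("ball",400,226,.147),("pin",471,232,.124),("pivot",530,238,.121),("flapend",518,322,.11),("hoodA",380,180,.11),("hoodB",518,187,.11),("hoodC",512,337,.11),("hoodD",371,329,.11)]:
    print(nm,onz(t,u*f,v*f,z).round(4))
im=cv2.imread("pics/top0.png")
im=ctrl.get_image("top");cv2.imwrite("pics/c0.png",cv2.resize(im[110:222,230:355],None,fx=5,fy=5,interpolation=cv2.INTER_CUBIC))
o=ctrl.observe();M=R.from_rotvec(o["orientation"]).as_matrix();print(M.round(3))
E
```

```text
ball [ 0.6027 -0.0043  0.147 ]
pin [ 0.592  -0.1426  0.124 ]
pivot [ 0.5777 -0.2581  0.121 ]
flapend [ 0.4148 -0.2283  0.11  ]
hoodA [0.7049 0.0321 0.11  ]
hoodB [ 0.6835 -0.2419  0.11  ]
hoodC [ 0.3861 -0.2153  0.11  ]
hoodD [0.4095 0.0571 0.11  ]
[[-0.894  0.448 -0.   ]
 [ 0.448  0.894 -0.001]
 [-0.    -0.001 -1.   ]]
```

View pics/c0.png

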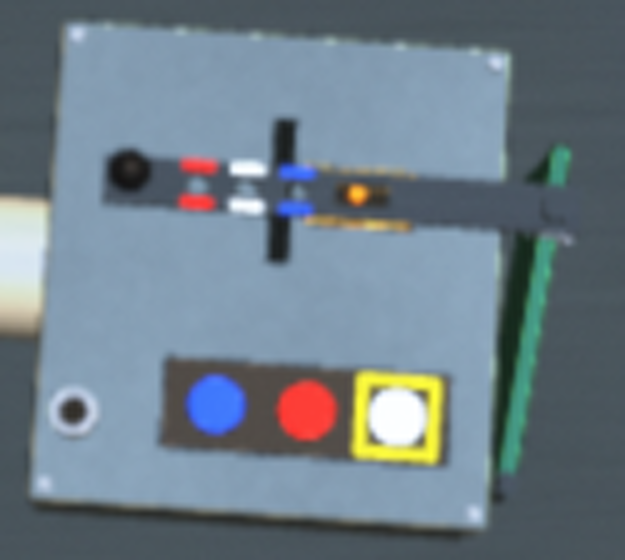

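The crop confirms it: white disc in the frame, pin tip at crop (358,194), ball at (128,170), bar nearly along world y. Next I'll swing the arm around the base to above the ball.

>>> move_arm:
  travel:
    - [-0.036,-0.003,0]
    - [-0.036,-0.003,0]
    - [-0.036,-0.003,0]
    - [-0.036,-0.003,0]
    - [-0.036,-0.003,0]
    - [-0.036,-0.003,0]
    - [-0.036,-0.003,0]
    - [-0.036,-0.003,0]
  turn: [3.45,3.45,3.45,3.45,3.45,3.45,3.45,3.45]

```text
clock: 0.87
tool_pos: [0.5002, 0.3827, 0.4046]
orientation: [1.436, 2.794, 0.0]
ft_force: [1.1, 0.4, -0.3]
gripper_width: 0.0857
grasp_force: 0.0
```

>>> move_arm:
  travel:
    - [-0.036,-0.003,0]
    - [-0.036,-0.003,0]
    - [-0.036,-0.003,0]
    - [-0.036,-0.003,0]
    - [-0.036,-0.003,0]
    - [-0.036,-0.003,0]
    - [-0.036,-0.003,0]
    - [-0.036,-0.003,0]
  turn: [3.45,3.45,3.45,3.45,3.45,3.45,3.45,3.45]

```text
clock: 1.53
tool_pos: [0.5923, 0.1117, 0.4046]
orientation: [2.061, 2.371, 0.0]
ft_force: [0.4, 0.1, 0.0]
gripper_width: 0.0853
grasp_force: 0.0
```

>>> move_arm:
  travel:
    - [-0.036,-0.003,0]
    - [-0.036,-0.003,0]
    - [-0.03,-0.003,0]
    - [-0.02,-0.003,0]
    - [0,0,0]
    - [0,0,0]
    - [0,0,0]
  turn: [3.45,3.45,3.45,3.45,0,0,0]

```text
clock: 2.12
tool_pos: [0.5881, -0.0071, 0.4045]
orientation: [-2.325, -2.112, -0.001]
ft_force: [-0.0, 0.1, 0.3]
gripper_width: 0.0854
grasp_force: 0.0
```

```bash
python3 - <<'E'
from h import *
o=ctrl.observe();M=R.from_rotvec(o["orientation"]).as_matrix();print(o["clock"],o["tool_pos"],o["ft_force"]);print(M.round(3))
im=ctrl.get_image("wrist");cv2.imwrite("pics/w1.png",im)
w=cam("wrist",o)
for P in([.603,-.004,.147],[.592,-.143,.124]):print(proj(w,P))
print(M[:,:].T@(np.array([.603,-.004,.302])-o["tool_pos"]))
E
```

```text
2.1167 [ 0.5880708  -0.0071213   0.40453898] [-0.01057032  0.09819034  0.33573413]
[[ 0.096  0.995 -0.   ]
 [ 0.995 -0.096  0.001]
 [ 0.001 -0.    -1.   ]]
(np.float64(272.56751149127655), np.float64(189.40329606621958))
(np.float64(271.07478784661396), np.float64(302.99203403558914))
[0.00442246 0.01459496 0.10253924]
```

View pics/w1.png

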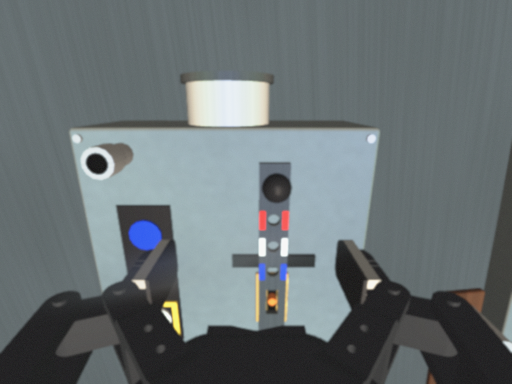

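The wrist view shows the ball at (276,188), the white marks at (262/285,246), the orange pin tip at (272,301) and the brass plate edges at x 257 and 288. Now to measure these positions.

```bash
cat > m.py <<'E'
from h import *
def cents(im,w):
    hsv=cv2.cvtColor(im,cv2.COLOR_BGR2HSV);out={}
    def cc(mask,box):
        m=np.zeros_like(mask);a,b,c,d=box;m[b:d,a:c]=mask[b:d,a:c]
        n,l,s,ct=cv2.connectedComponentsWithStats(m);return [(s[i,4],ct[i].round(1)) for i in range(1,n) if s[i,4]>8]
    return hsv,cc
E
python3 - <<'E'
from m import *
im=cv2.imread("pics/w1.png");o=ctrl.observe();w=cam("wrist",o);hsv,cc=cents(im,w)
box=(235,150,320,322)
for n,lo,hi,z in[("red",(0,150,80),(8,255,255),.121),("red2",(172,150,80),(180,255,255),.121),("white",(0,0,200),(180,40,255),.121),("blue",(100,150,80),(130,255,255),.121),("orange",(8,180,150),(20,255,255),.122),("black",(0,0,0),(180,255,28),.147),("brass",(10,60,80),(30,255,255),.115)]:
    for s,c in cc(cv2.inRange(hsv,lo,hi),box):print(n,s,c,onz(w,*c,z)[:2].round(4))
print(hsv[187,276],hsv[200,276],hsv[200,265])
for r in(276,285,295,302,310):print(r,im[r,250:296,2])
E
```

```text
red 88 [262.  219.9] [ 0.5909 -0.043 ]
red 76 [284.8 219.5] [ 0.6137 -0.0447]
white 138 [261.6 246.4] [ 0.5879 -0.0728]
white 136 [284.4 246.3] [ 0.6114 -0.0749]
blue 81 [261.8 271.3] [ 0.5854 -0.1028]
blue 78 [282.9 271.1] [ 0.608  -0.1047]
orange 9 [271.4 297.9] [ 0.5931 -0.1374]
brass 138 [256.9 297.7] [ 0.5766 -0.1413]
brass 130 [285.8 297.8] [ 0.6093 -0.1445]
brass 191 [271.6 299.8] [ 0.593  -0.1458]
[20 10 75] [ 0 15 52] [104  44 122]
276 [158 158 159 157 160 184 224 232 207 137  81  68  65  68  80  95 106 102
  99  95  88  86  87  83  85  92  97 100 102  98  87  72  68  64  75 127
 199 225 207 165 154 156 157 156 156 158]
285 [158 156 158 156 158 185 224 234 213 153 111 102 102 101 102 103 102 101
 102 102 103 105 105 102 103 100 101 104 102 105 102 102 102 101 108 160
 220 228 205 170 159 158 157 157 157 159]
295 [162 162 161 160 162 185 224 234 214 152 111 101 101 100 106 127 151 146
 123 121 126 132 134 131 124 121 132 129 114 104 103 103 101 102 128 186
 223 215 180 162 161 161 160 163 161 160]
302 [161 163 161 160 162 186 225 234 213 152 112 101 100 103 109 129 138 176
 238 249 248 247 247 247 248 247 231 174 118 101 102  99 101 105 144 208
 230 216 176 161 160 159 161 159 160 159]
310 [164 162 163 164 163 189 226 234 214 152 111  99 102 103 105 107 100  79
  54  44  40  42  41  42  48  81 114 114 104 102 103 104 102 115 169 225
 229 204 169 160 159 162 160 160 161 161]
```

```bash
python3 - <<'E'
from m import *
from scipy.optimize import fsolve
o=ctrl.observe();w=cam("wrist",o);M=R.from_rotvec(o["orientation"]).as_matrix()
b=onz(w,276.3,188,.147);print("ball",b,(M.T@(b-o["tool_pos"])))
print("pin",onz(w,271.8,302,.124),onz(cam("top"),301.6,148.8,.124))
H=np.array([.415,-.229]);P=np.array([.5925,-.142])
p0=np.array([.582,-.263]);print(np.linalg.norm(p0-H),np.linalg.norm(p0-P))
a0=np.arctan2(*(p0-H)[::-1])
r=np.linalg.norm(p0-H)
piv=lambda a:H+r*np.array([np.cos(a),np.sin(a)])
from scipy.optimize import brentq
for L in(.120,.19):
    a=brentq(lambda a:np.linalg.norm(piv(a)-P)-L,a0-.9,a0+.3);d=(P-piv(a))/L
    print(L,a-a0,piv(a),"ball",piv(a)+.262*d,"ang",np.degrees(np.arctan2(d[1],d[0])))
E
```

```text
ball [ 0.60638626 -0.00252762  0.147     ] [0.00553563 0.01785358 0.25751232]
pin [ 0.59310551 -0.14122556  0.124     ] [ 0.5910008  -0.14308655  0.124     ]
0.17042593699317013 0.1214547240744468
0.12 0.008588372463319949 [ 0.58228584 -0.26156451] ball [ 6.04586753e-01 -5.15335140e-04] ang 85.11719066274254
0.19 -0.41898854718825496 [ 0.5537222  -0.32800076] ball [ 0.60719474 -0.0715155 ] ang 78.2235516403815
```

>>> move_arm:
  travel:
    - [0.0055,0.018,0.005]
    - [0,0,0.03]
    - [0,0,0.03]
    - [0,0,0.02]
    - [0,0,0.012]
    - [0,0,0.006]
    - [0,0,0]
    - [0,0,0]
  turn: [0,0,0,0,0,0,0,0]

```text
clock: 2.83
tool_pos: [0.607, -0.0047, 0.3026]
orientation: [2.327, 2.11, 0.002]
ft_force: [-0.1, -0.6, 0.1]
gripper_width: 0.0854
grasp_force: 0.0
```

>>> move_arm:
  travel:
    - [0,0,0]
    - [0,0,0]
    - [0,0,0]
    - [0,0,0]
    - [0,0,0]
    - [0,0,0]
    - [0,0,0]
    - [0,0,0]
  turn: [0,0,0,0,0,0,0,0]
  gripper: 1
  squeeze: 30

```text
clock: 3.5
tool_pos: [0.6066, -0.0051, 0.3022]
orientation: [2.328, 2.11, 0.001]
ft_force: [-1.7, 0.0, 5.9]
gripper_width: 0.0244
grasp_force: 29.2
```

>>> move_arm:
  travel:
    - [0,0,0]
    - [0,0,0]
    - [0,0,0]
    - [0.002,0,0.003]
    - [0,0,0]
  turn: [0,0,0,0,0]
  gripper: 0

```text
clock: 3.92
tool_pos: [0.6065, -0.0025, 0.298]
orientation: [-2.327, -2.11, 0.001]
ft_force: [-0.0, 0.6, -0.2]
gripper_width: 0.0427
grasp_force: 0.0
```

>>> move_arm:
  travel:
    - [0,0,0]
    - [0,0,0]
    - [0,0,0]
    - [0,0,0]
    - [0,0,0]
    - [0,0,0]
    - [0,0,0]
    - [0,0,0]
  turn: [0,0,0,0,0,0,0,0]
  gripper: 1
  squeeze: 40

```text
clock: 4.58
tool_pos: [0.6066, -0.0029, 0.2987]
orientation: [-2.328, -2.11, -0.0]
ft_force: [0.1, 1.2, -0.4]
gripper_width: 0.0237
grasp_force: 39.2
```

>>> move_arm:
  travel:
    - [0,0,-0.004]
    - [0,0,-0.006]
    - [0,0,-0.006]
    - [-0.0005,0,-0.006]
    - [-0.0005,0,-0.006]
    - [-0.001,0,-0.005]
    - [0,0,0]
    - [0,0,0]
  turn: [0,0,0,0,0,0,0,0]

```text
clock: 5.25
tool_pos: [0.6065, -0.005, 0.3321]
orientation: [2.328, 2.109, 0.001]
ft_force: [-0.5, -0.3, -1.8]
gripper_width: 0.024
grasp_force: 39.3
```

```bash
python3 - <<'E'
from m import *
o=ctrl.observe();print(o["tool_pos"],o["ft_force"],o["gripper_width"])
a=ctrl.get_image("wrist")[120:384,100:420];b=ctrl.get_image("side")[120:220,180:320]
b=cv2.resize(b,None,fx=3,fy=2.64);cv2.imwrite("pics/l1.png",np.hstack([a,b]))
E
```

```text
[ 0.60648577 -0.00503157  0.33206214] [-0.49744114 -0.32301408 -1.82236014] 0.023966526580781786
```

View pics/l1.png

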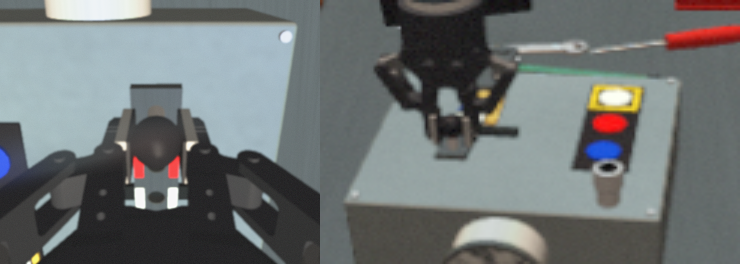

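The stay is held level in the pads and clear of the pin. I'll push outward about 69 mm.

>>> move_arm:
  travel:
    - [-0.003,0.0003,0]
    - [-0.006,0.0006,0]
    - [-0.007,0.0008,0]
    - [-0.008,0.001,0]
    - [-0.008,0.0011,0]
    - [-0.008,0.0012,0]
    - [-0.008,0.0013,0]
    - [-0.008,0.0014,0]
  turn: [0.6,0.6,0.6,0.6,0.6,0.6,0.6,0.6]

```text
clock: 6.02
tool_pos: [0.6061, -0.0627, 0.3316]
orientation: [-2.416, -2.008, 0.0]
ft_force: [0.7, 1.3, -2.7]
gripper_width: 0.0237
grasp_force: 39.3
```

>>> move_arm:
  travel:
    - [-0.006,0.0011,0]
    - [-0.004,0.0008,0]
    - [-0.002,0.0004,0]
    - [0,0,0]
    - [0,0,0]
    - [0,0,0]
  turn: [0.6,0.6,0.5,0,0,0]

```text
clock: 6.52
tool_pos: [0.6063, -0.0737, 0.3316]
orientation: [2.443, 1.975, -0.001]
ft_force: [0.2, -0.5, -2.9]
gripper_width: 0.0236
grasp_force: 39.3
```

```bash
python3 - <<'E'
from m import *
o=ctrl.observe();print(o["tool_pos"],o["ft_force"],o["gripper_width"])
im=ctrl.get_image("wrist");cv2.imwrite("pics/w2f.png",im);a=im[150:384,190:330]
a=cv2.resize(a,None,fx=2.5,fy=2.5,interpolation=cv2.INTER_CUBIC)
t=ctrl.get_image("top");cv2.imwrite("pics/t2f.png",t);b=cv2.resize(t[120:215,250:350],None,fx=4.4,fy=6.158,interpolation=cv2.INTER_CUBIC)[:a.shape[0]]
cv2.imwrite("pics/l2.png",np.hstack([a,b])[:, :800]);print(a.shape,b.shape)
E
```

```text
[ 0.60626703 -0.0736877   0.33159626] [ 0.16517151 -0.47445314 -2.92313283] 0.02356572002238846
(585, 350, 3) (585, 440, 3)
```

View pics/l2.png

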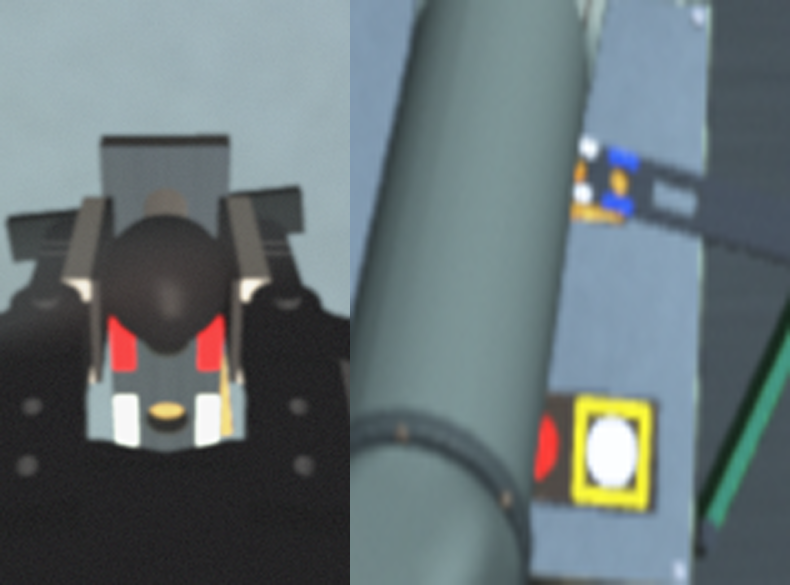

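Wrist: the white marks flank a hole showing brass below. Top: the orange pin sits between the white marks. I'll lower to just above the pin tip and check through the hole.

>>> move_arm:
  travel:
    - [0.0005,0,0.005]
    - [0.0005,0,0.006]
    - [0.0005,0,0.005]
    - [0,0,0.001]
    - [0,0,0]
    - [0,0,0]
  turn: [0,0,0,0,0,0]

```text
clock: 7.12
tool_pos: [0.6066, -0.0723, 0.3145]
orientation: [-2.444, -1.974, 0.0]
ft_force: [0.1, 1.1, -1.2]
gripper_width: 0.0238
grasp_force: 39.3
```

```bash
python3 - <<'E'
from m import *
o=ctrl.observe();print(o["tool_pos"],o["ft_force"],o["gripper_width"])
im=ctrl.get_image("wrist");cv2.imwrite("pics/w3f.png",im);a=im[260:340,220:300]
a=cv2.resize(a,None,fx=6,fy=6,interpolation=cv2.INTER_CUBIC)
t=ctrl.get_image("top");cv2.imwrite("pics/t3f.png",t);b=cv2.resize(t[130:170,285:325],None,fx=8,fy=12,interpolation=cv2.INTER_CUBIC)
cv2.imwrite("pics/l3.png",np.hstack([a,b]))
w=cam("wrist",o);hsv=cv2.cvtColor(im,cv2.COLOR_BGR2HSV)
n,l,s,ct=cv2.connectedComponentsWithStats(cv2.inRange(hsv,(0,0,190),(180,45,255)))
# bar plane at hole: rise r at knob
r=o["tool_pos"][2]-.2987;zt=.121+r*190/262;print("zt",zt)
c=[ct[i] for i in range(1,n) if s[i,4]>50 and 225<ct[i][0]<290 and 280<ct[i][1]<335];print(c)
Q=np.mean([onz(w,*q,zt) for q in c],axis=0);print("white hole",Q)
E
```

```text
[ 0.6066034  -0.07231995  0.31454068] [ 0.08990224  1.12124692 -1.18140004] 0.023801690863894536
zt 0.13248751256243813
[array([239.16197183, 320.42957746]), array([272.64233577, 320.3649635 ])]
white hole [ 0.5930323  -0.13710303  0.13248751]
```

View pics/l3.png

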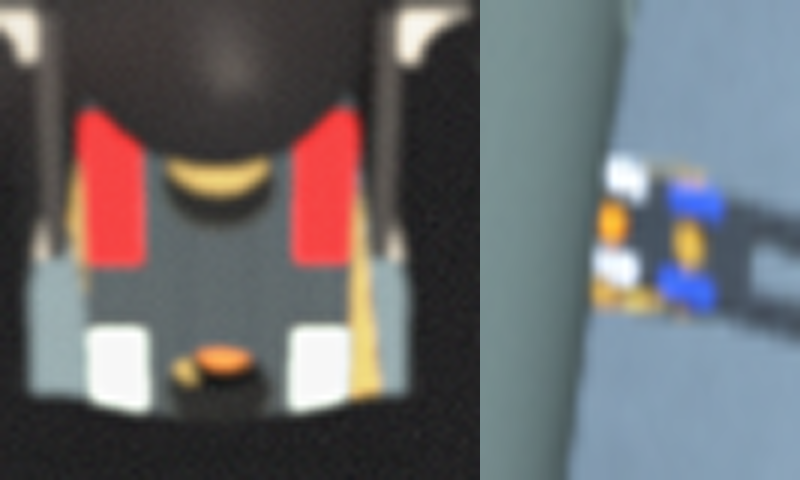

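```bash
python3 - <<'E'
from m import *
o=ctrl.observe();w=cam("wrist",o);t=cam("top")
print("pin far edge",onz(w,220+223/6,260+372/6,.124),"hole far(top) edge vis",onz(w,220+220/6,260+350/6,.1325),"brass",onz(w,220+185/6,260+380/6,.115))
print("top: white marks",onz(t,302,148.5,.1325),"blue",onz(t,285+212/8,130+243/12,.1308),"pin now",onz(t,285+132/8,130+222/12,.124))
w1=dict(o)
E
```

```text
pin far edge [ 0.59203947 -0.14695133  0.124     ] hole far(top) edge vis [ 0.59402881 -0.13581118  0.1325    ] brass [ 0.58522118 -0.15562933  0.115     ]
top: white marks [ 0.59017596 -0.14333536  0.1325    ] blue [ 0.58436326 -0.17213294  0.1308    ] pin now [ 0.5919382  -0.14282109  0.124     ]
```

The pin shows through the white hole and agrees within about 1–2 mm. I'll lower gently, watching the force.

>>> move_arm:
  travel:
    - [0,0,0.002]
    - [0,0,0.002]
    - [0,0,0]
    - [0,0,0]
  turn: [0,0,0,0]

```text
clock: 7.55
tool_pos: [0.6066, -0.0724, 0.3106]
orientation: [-2.444, -1.974, 0.0]
ft_force: [0.8, 0.1, -1.6]
gripper_width: 0.0237
grasp_force: 39.4
```

>>> move_arm:
  travel:
    - [0,0,0.001]
    - [0,0,0.001]
    - [0,0,0]
    - [0,0,0]
  turn: [0,0,0,0]

```text
clock: 7.88
tool_pos: [0.6066, -0.0724, 0.3086]
orientation: [-2.444, -1.974, 0.0]
ft_force: [-0.0, 0.9, -1.6]
gripper_width: 0.0235
grasp_force: 39.4
```

>>> move_arm:
  travel:
    - [0,0,0.001]
    - [0,0,0.001]
    - [0,0,0]
    - [0,0,0]
  turn: [0,0,0,0]

```text
clock: 8.22
tool_pos: [0.6066, -0.0724, 0.3066]
orientation: [-2.444, -1.974, 0.0]
ft_force: [-0.2, 1.4, -2.3]
gripper_width: 0.024
grasp_force: 39.4
```

>>> move_arm:
  travel:
    - [0,0,0.001]
    - [0,0,0.001]
    - [0,0,0]
    - [0,0,0]
  turn: [0,0,0,0]

```text
clock: 8.55
tool_pos: [0.6066, -0.0724, 0.3046]
orientation: [-2.444, -1.974, 0.0]
ft_force: [-0.5, 0.7, -1.9]
gripper_width: 0.0237
grasp_force: 39.4
```

>>> move_arm:
  travel:
    - [0,0,0.001]
    - [0,0,0.001]
    - [0,0,0]
    - [0,0,0]
  turn: [0,0,0,0]

```text
clock: 8.88
tool_pos: [0.6067, -0.0722, 0.3027]
orientation: [2.444, 1.975, 0.0]
ft_force: [0.4, 0.9, -1.3]
gripper_width: 0.0237
grasp_force: 39.4
```

>>> move_arm:
  travel:
    - [0,0,0.001]
    - [0,0,0.001]
    - [0,0,0]
    - [0,0,0]
  turn: [0,0,0,0]

```text
clock: 9.22
tool_pos: [0.6067, -0.0721, 0.3007]
orientation: [-2.443, -1.975, -0.001]
ft_force: [1.1, 2.5, -1.9]
gripper_width: 0.0238
grasp_force: 39.4
```

>>> move_arm:
  travel:
    - [0.0005,0,0.001]
    - [0,0,0]
    - [0,0,0]
    - [0,0,0]
  turn: [0,0,0,0]

```text
clock: 9.55
tool_pos: [0.6068, -0.072, 0.2997]
orientation: [2.443, 1.974, 0.0]
ft_force: [0.4, 1.1, -0.9]
gripper_width: 0.0236
grasp_force: 39.4
```

>>> move_arm:
  travel:
    - [0,0,0.001]
    - [0,0,0]
    - [0,0,0]
    - [0,0,0]
  turn: [0,0,0,0]

```text
clock: 9.88
tool_pos: [0.6068, -0.0718, 0.2987]
orientation: [2.443, 1.974, 0.0]
ft_force: [0.7, 1.8, -0.6]
gripper_width: 0.0237
grasp_force: 39.5
```

It's fully down. I'll release and retreat.

>>> move_arm:
  travel:
    - [0,0,0]
    - [0,0,0]
    - [0,0,0]
    - [0,0,0]
    - [0,0,0]
  turn: [0,0,0,0,0]
  gripper: -0.3

```text
clock: 10.3
tool_pos: [0.6067, -0.0721, 0.2988]
orientation: [2.444, 1.974, -0.0]
ft_force: [0.4, 0.1, -0.2]
gripper_width: 0.0552
grasp_force: 0.0
```

>>> move_arm:
  travel:
    - [0,0,-0.01]
    - [0,0,-0.02]
    - [0,0,-0.03]
    - [0,0,-0.03]
    - [0.02,0,-0.02]
    - [0.03,0,0]
    - [0.03,0,0]
    - [0,0,0]
  turn: [0,0,0,0,0,0,0,0]

```text
clock: 10.97
tool_pos: [0.6246, 0.014, 0.4097]
orientation: [-2.433, -1.983, -0.007]
ft_force: [-0.6, 1.4, 0.6]
gripper_width: 0.0554
grasp_force: 0.0
```

>>> move_arm:
  travel:
    - [0.03,0,0]
    - [0.03,0,0]
    - [0.03,0,0]
    - [0.02,0,0]
    - [0,0,0]
    - [0,0,0]
  turn: [0,0,0,0,0,0]

```text
clock: 11.47
tool_pos: [0.6465, 0.1153, 0.409]
orientation: [-2.441, -1.978, -0.0]
ft_force: [-0.7, -0.3, 0.2]
gripper_width: 0.0558
grasp_force: 0.0
```

```bash
python3 - <<'E'
from m import *
o=ctrl.observe();print(o["clock"],o["tool_pos"],o["ft_force"])
t=ctrl.get_image("top");cv2.imwrite("pics/t4f.png",t);b=cv2.resize(t[110:222,230:355],None,fx=4,fy=4,interpolation=cv2.INTER_CUBIC)
s=ctrl.get_image("side");a=cv2.resize(s[120:240,180:310],(300,448),interpolation=cv2.INTER_CUBIC)
cv2.imwrite("pics/l4.png",np.hstack([b,a]))
E
```

```text
11.4667 [0.64654576 0.11525599 0.40896116] [-0.74659183 -0.25434175  0.22893087]
```

View pics/l4.png

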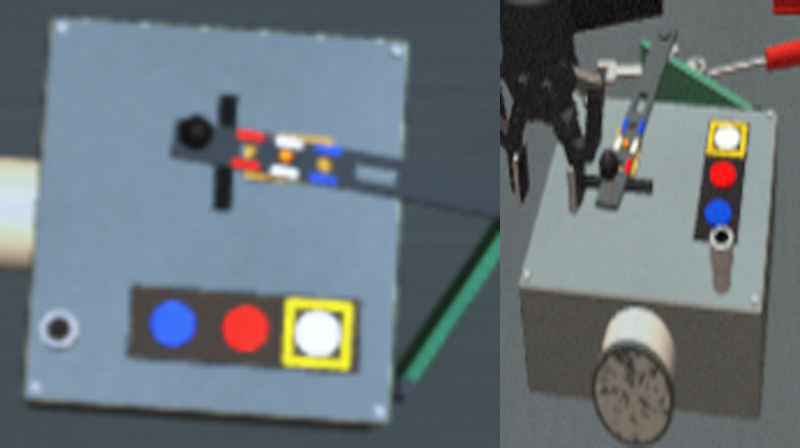

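The orange pin stands in the white-marked hole (287,156), and the stay lies flat with the gripper clear.

```bash
python3 -c "
from bench import ctrl;print(ctrl.hand_in())"
```

```text
the job is handed in; nothing more can be done
None
```

The disc in the yellow frame is white, so the stay now sits over the pin by its white-marked hole, lying flat and let go. The job was handed in at about 11.5 s on the robot's clock.

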